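Close a filter holder: tighten its four wing nuts in cross order

TASK

The filter holder's cover is sitting finger-tight on its gasket. Tighten the four wing nuts about half a turn each, in cross order (after the first nut do the one facing it, then the other two), bringing each one up firm by feel but never over-tightened, so that the cover seats evenly all round. Leave the other things on the bench where they are, and let go of the holder when you have finished.

Things in the scene. Friction and masses are not known exactly. Their poses are not given: they have to be found in the camera images.
- holder: stainless base plate of a pressure filter holder, a disc 208 mm across on four short legs, fixed to the bench; origin on the bench below its centre, z up. Its flat top is 70 mm above the bench. Four upright studs at (+-60, +-60) mm in its own x, y carry the nuts.
- cover: stainless cover plate, a disc 208 mm across, 16 mm thick, over the studs; origin at the centre of its underside, z up. A springy gasket holds it about 2 mm above the base plate, a little uneven, until the nuts pull it down metal to metal at each stud. On top: a round inlet flange at the centre (50 mm across, 44 mm above the underside) and a vent cock 52 mm along +x (36 mm above it).
- nut_1: steel wing nut on the stud at the holder's +x +y corner; origin on the stud's axis at mid-height of the wings, 110 mm above the bench; x along the wings, z up. The two flat upright wings lie in one plane, 50 mm tip to tip, 9 mm thick, 24 mm high; the hub below is 31 mm across. The cover's top is 22 mm below the origin. Clockwise seen from above tightens (lowers) it, 4 mm per turn. It faces nut_3.
- nut_2: the same at the -x +y corner; it faces nut_4. Every nut is finger-tight at first and comes home hard after 0.36 to 0.47 turn, never sooner than 2.2 rad; how far differs from nut to nut, and the direction of the wings does not tell where. Once home it stays home when let go, the wings springing back a little.
- nut_3: the same at the -x -y corner; it faces nut_1. Feel of every nut: about 0.2 N m all the way down (0.1 to 0.25 when held still); once it is home the torque climbs steeply with further turning, by about 3 N m per rad at a firm grip. Firm is 0.35 to 0.65 N m; at 0.8 N m it is over-tightened.
- nut_4: the same at the +x -y corner; it faces nut_2.
- stud_1: 10 mm threaded steel stud under nut_1, standing on the base plate; origin at its foot on the plate's top, z up, x along the holder's x when it is unloaded. It twists elastically with the torque on its nut, 0.25 rad per N m.
- stud_2: the same under nut_2
- stud_3: the same under nut_3
- stud_4: the same under nut_4
- spare_nut: loose spare wing nut lying on the bench beside the holder, same size; not part of the job; origin under its centre
- forceps: steel forceps lying on the bench beside the holder, 150 mm long, 9 mm high; origin under their middle
- petri_dishes: stack of three closed petri dishes, 92 mm across, 43 mm high; origin under its centre
- membrane_jar: round white jar with a blue lid, 84 mm across, 48 mm high; origin under its centre
- media_bottle: glass bottle with a blue cap, 70 mm across, 145 mm high; origin under its centre
- wash_bottle: white wash bottle with a red cap and a bent spout, 68 mm across, 182 mm high; origin under its centre
- beaker: glass beaker, 72 mm across, 95 mm high; origin under its centre
Things that resemble listed ones, but are neither listed nor needed, are in the scene too. What is shaped like the holder but orange or purple is not meant.

How it is judged:
By the outcome, as a careful person would: the job done as asked, in the order asked, and still so for the second after the job is handed in, with the robot touching nothing.
It also fails if it takes over 72 s, if anything falls off the work surface, if the arm or the gripper's body presses on something with over 40 N, if the wrist force passes 120 N, or if a joint passes its speed limit or range.

ROBOT

A 6-joint arm with a two-finger parallel gripper is mounted at the origin on the work surface. World frame = base frame: x ahead of the robot, y to its left, z up, the work surface at z = 0. Lengths are in mm, angles in degrees, forces in N, time in s.
With the tool pointing down it reaches from about 300 to 850 mm from the base axis. Payload 4.2 kg.
Tool frame: the origin (TCP) lies at the very end of the fingers, on their centre line; the grasp point (between the pads) lies 19 mm behind it (hold_point_z is the z of the grasp point in the tool frame, in mm); z points along the fingers, y is the direction in which the jaws open and shut (so a half turn about z gives the same grasp; the last joint's range is limited). The gripper opens to 91 mm and grips with 3 to 60 N. Pads are 32 mm wide; open, the fingers measure 118 mm over their backs; the gripper's body (76 mm by 178 mm) begins 60 mm behind the grasp point.
Start: joints at [-69.729, 18.312, 89.639, -0, 72.044, -1.146], TCP at [209.969, -535.31, 213.976] pointing down, gripper open.
Joint ranges: [-177.97, 177.97], [-48.28, 115.42], [12.27, 149.76], [-77.06, 257.06], [2.81, 150.46], [-146.56, 146.56]. Speed limits (degrees/s): [147.25, 147.25, 180, 180, 180, 180].

INTERFACE

Orientations are given as [roll, pitch, yaw] about the fixed x, y, z axes, in that order (R = Rz(yaw) Ry(pitch) Rx(roll)).
In Python, from workcell import state, grab_frame, job_done, hold_point_z gives the robot as it stands. The module is installed in compiled form; this text tells all that it offers.
- The arm moves only by the shell command python3 -m creep 'ROWS' [FORCE]. ROWS is JSON, a list of rows, each a list of 7 numbers: the closure, from 0 (fully open) to 1 (shut), then the shift along the tool's x, y, z in mm, then the turn, a rotation vector about the tool's x, y, z in degrees. A call has 1 to 5 rows; each row shifts and turns the commanded pose from where the row before left it, along the tool's axes as they then stand; what a row does not reach is not made up. A row lasts 1/8 s, in which the tool goes at most 62.5 mm and 10.7 degrees, less where a joint would pass 70% of its speed; a pose out of reach is approached as far as the arm can. A call is refused whole if a number of a shift passes 62.5 or a number of a turn 10.7, either way. A call with a gripper value outside its range is refused whole. The fingers move at their own pace and stop on an object; FORCE is the grip in N (left out, the last holds). Time passes only in rows, so rows that do not move let the fingers close. It gives the time, the measured TCP pose, the force and the opening at its end, in the units of the state.
- state(): the state, without advancing time (a new reading comes with each control period).
- grab_frame(name): name is "scene" or "top"; returns a dict with "frame" (400x640x3 uint8, red, green, blue), "fx", "fy", "cx", "cy" (pixels), "view" (4x4, takes a point from world to camera coordinates). Camera axes: x right, y down, z forward; pixel columns grow to the right and rows downward; lengths in mm; the calibration is good to about 2 mm. A picture is of the moment at which its call begins. There is no depth.
- job_done(): hands the job in, once; it reports no verdict.
The state is a dict: "time_s": time; "qpos": joint angles; "qvel": joint speeds; "effort": joint torques, N m; "ee_pos": TCP position; "ee_rot": TCP orientation; "force": force on the tool from outside, world axes, zero at the start; "torque": the same for the moment, N m; "gripper_width": finger opening in mm.
Only numpy, scipy, OpenCV 4.12 (cv2) and the standard library are available. Lean on these libraries where they do the work, as an engineer would, in place of code of your own. Each camera call takes 0.05 s, during which the arm holds its last target.

## Working session

There is one attempt and no reset: what is moved stays moved. The work goes in short steps, Python scripts to look and compute and a shell command to move; the robot and the scene stay as the last step left them, time stands still between calls to the robot, and variables do not carry over. Pictures are saved under pics/ and viewed, and the job is handed in when it is done.

```bash
mkdir -p pics; ls; python3 - <<'E'
from workcell import state, grab_frame, hold_point_z
import cv2
s=state(); print(s); print(hold_point_z if not callable(hold_point_z) else hold_point_z())
for n in("scene","top"):
    f=grab_frame(n); cv2.imwrite(f"pics/{n}0.png",f["frame"][:,:,::-1]); print(n,f["fx"],f["cx"],f["cy"],f["view"])
    import pickle; pickle.dump(f,open(f"{n}0.pkl","wb"))
E
```

```text
pics
{'time_s': 0.0, 'qpos': array([-6.97303724e+01,  1.83506181e+01,  8.97049860e+01, -2.17512714e-04,
        7.20431436e+01, -1.14582867e+00]), 'qvel': array([ 0.0798436 , -0.0092411 , -0.02292571,  0.0241631 ,  0.00687899,
        0.01613212]), 'effort': array([ 8.89452367e-04, -4.12459660e+01, -2.31968415e+01,  7.26185599e-02,
        4.58980550e-02, -1.61735711e-04]), 'ee_pos': array([ 209.7786411 , -534.83913936,  213.14014985]), 'ee_rot': array([-1.79901268e+02, -1.76791391e-03,  2.14155220e+01]), 'force': array([-0.57150786,  0.67991837, -0.07192864]), 'torque': array([ 0.04549022, -0.00348231, -0.02114051]), 'gripper_width': 91.19138214155839}
-18.8
scene 368.38054801675224 316.34048475400215 199.32399427621002 [[ 1.42701973e-01  9.89757991e-01 -3.90728829e-03 -5.69093059e+01]
 [ 7.24691168e-01 -1.07172164e-01 -6.80688503e-01 -2.58760414e+02]
 [-6.74135638e-01  9.43040149e-02 -7.32562553e-01  1.26964339e+03]
 [ 0.00000000e+00  0.00000000e+00  0.00000000e+00  1.00000000e+00]]
top 429.8158180756409 315.9022740855574 201.5352564887829 [[-2.34251092e-02 -9.99724619e-01  1.39645463e-03 -4.59198963e+00]
 [-9.94854254e-01  2.31732177e-02 -9.86306969e-02  4.57413037e+02]
 [ 9.85711755e-02 -3.69970367e-03 -9.95123126e-01  1.12697797e+03]
 [ 0.00000000e+00  0.00000000e+00  0.00000000e+00  1.00000000e+00]]
```

View pics/scene0.png

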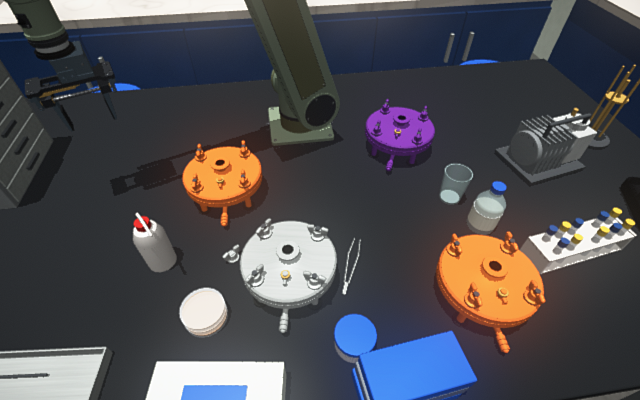

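View pics/top0.png

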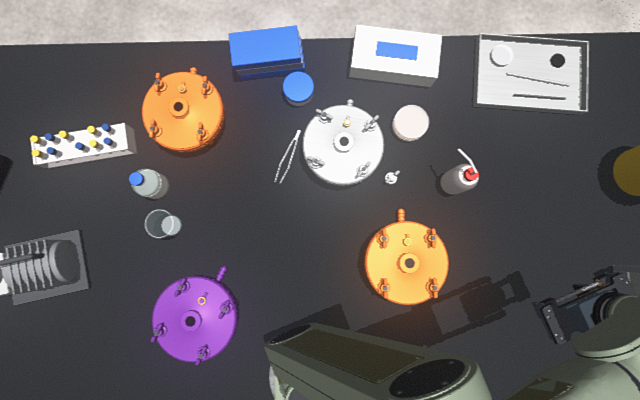

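The steel holder is at about (343,144) in the top view, with its vent cock at (346,122) and a spare nut near (391,178). In the scene view it's at about (288,262). I'll zoom in on both.

```bash
cat > h.py <<'E'
import numpy as np, cv2, pickle
from workcell import state, grab_frame
def ray(f,u,v,z):
    V=np.array(f["view"]);R=V[:3,:3];t=V[:3,3];c=-R.T@t
    d=R.T@np.array([(u-f["cx"])/f["fx"],(v-f["cy"])/f["fy"],1]); return c+d*(z-c[2])/d[2]
def proj(f,p):
    V=np.array(f["view"]);q=V[:3,:3]@np.array(p)+V[:3,3]; return np.array([f["fx"]*q[0]/q[2]+f["cx"],f["fy"]*q[1]/q[2]+f["cy"]])
E
python3 - <<'E'
from h import *
t=pickle.load(open("top0.pkl","rb"));s=pickle.load(open("scene0.pkl","rb"))
a=cv2.resize(t["frame"][92:196,290:402,::-1],None,fx=5,fy=5,interpolation=cv2.INTER_CUBIC);cv2.imwrite("pics/tz.png",a)
a=cv2.resize(s["frame"][210:332,220:350,::-1],None,fx=5,fy=4.8,interpolation=cv2.INTER_CUBIC);cv2.imwrite("pics/sz.png",a)
E
```

```text
(no output)
```

View pics/tz.png

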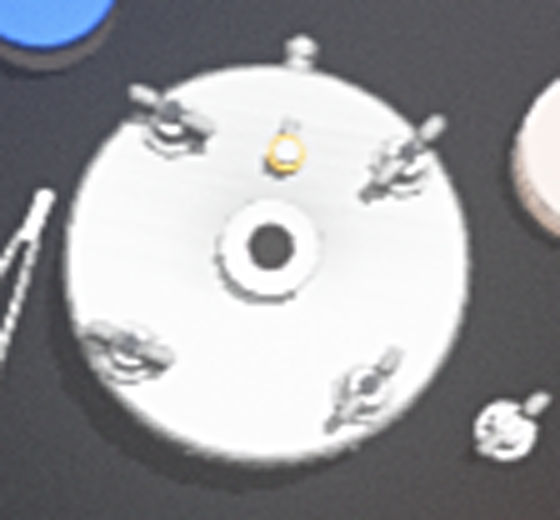

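View pics/sz.png

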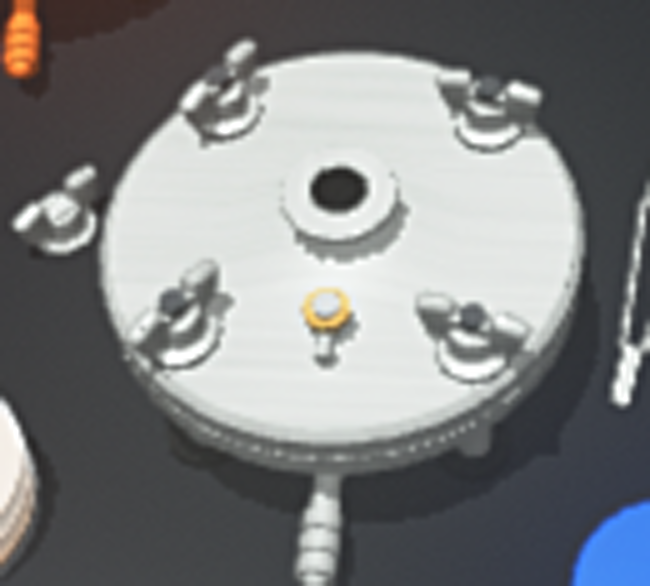

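```bash
python3 - <<'E'
from h import *
t=pickle.load(open("top0.pkl","rb"));s=pickle.load(open("scene0.pkl","rb"))
T=lambda x,y,z:ray(t,290+(x-2)/5,92+(y-2)/5,z)[:2].round(1)
S=lambda x,y,z:ray(s,220+(x-2)/5,210+(y-2)/4.8,z)[:2].round(1)
print("flange",T(270,247,116),S(339,189,116))
print("vent",T(286,152,108),S(328,306,108))
for z in (110,115,120):
  print(z,"studs T",[T(*p,z) for p in((172,108),(128,345),(369,382),(407,157))])
  print(z,"studs S",[S(*p,z) for p in((472,316),(489,88),(225,90),(176,303))])
def rimc(f,lo,hi):
    pass
# wing tips
tt=[((140,95),(205,135)),((92,335),(168,357)),((393,360),(333,424)),((433,127),(370,190))]
ss=[((432,303),(518,330)),((452,80),(532,95)),((244,52),(192,103)),((208,272),(146,330))]
c=T(270,247,116)
for i in range(4):
    for L,P in((T,tt[i]),(S,ss[i])):
        a,b=L(*P[0],118),L(*P[1],118); d=a-b
        print("nut",i+1,(a+b)/2,np.linalg.norm(d).round(1),np.degrees(np.arctan2(d[1],d[0])).round(1)%180)
E
```

```text
flange [597.8 -87.5] [596.7 -89.5]
vent [648.4 -97.6] [649.8 -99.2]
110 studs T [array([671.8, -40.6]), array([551.1, -15.6]), array([ 529.7, -135.2]), array([ 643.8, -158.2])]
110 studs S [array([664.2, -42.6]), array([545.5, -18.3]), array([ 529.5, -134.7]), array([ 640.7, -159.7])]
115 studs T [array([670.3, -40.5]), array([550.1, -15.6]), array([ 528.8, -134.6]), array([ 642.4, -157.5])]
115 studs S [array([667.2, -42.9]), array([549.4, -18.9]), array([ 533.6, -134.4]), array([ 643.9, -159.2])]
120 studs T [array([668.7, -40.3]), array([549.2, -15.6]), array([ 527.9, -134. ]), array([ 641. , -156.8])]
120 studs S [array([670.2, -43.3]), array([553.3, -19.5]), array([ 537.6, -134. ]), array([ 647.1, -158.6])]
nut 1 [665.75 -40.5 ] 38.4 56.4
nut 1 [669.4  -42.15] 36.4 61.099999999999994
nut 2 [549.05 -16.55] 39.2 72.3
nut 2 [551.6  -17.95] 36.2 67.6
nut 3 [ 523.35 -131.1 ] 43.9 135.5
nut 3 [ 528.  -136.7] 36.1 137.9
nut 4 [ 640.9  -154.35] 45.3 133.8
nut 4 [ 644.8  -158.25] 35.1 134.0
```

```bash
cat >> h.py <<'E'
from scipy.spatial.transform import Rotation as Ro
N={1:(668,-41.6,59),2:(550.4,-17.8,70),3:(526.6,-135.4,136.5),4:(644.2,-159.2,134)}
def st(tgt=None,yaw=None):
    s=state();p=np.array(s["ee_pos"]);r=Ro.from_euler("xyz",s["ee_rot"],degrees=True)
    print("t",round(s["time_s"],2),"p",p.round(1),"rpy",np.round(s["ee_rot"],1),"F",np.round(s["force"],1),"T",np.round(s["torque"],3),"w",round(s["gripper_width"],1),"q",np.round(s["qpos"],0))
    if tgt is not None: print("shift tool",r.inv().apply(np.array(tgt)-p).round(1))
    if yaw is not None: print("turn z tool",-((yaw-s["ee_rot"][2]+180)%360-180))
E
python3 - <<'E'
from h import *
t=pickle.load(open("top0.pkl","rb"))
print(ray(t,471,174,180),ray(t,445,193,0))
st([526.6,-135.4,213],136.5)
E
```

```text
[ 497.45151605 -376.32430094  180.        ] [ 474.64551105 -368.76901932    0.        ]
t 0.1 p [ 209.8 -534.9  213.2] rpy [-179.9   -0.    21.4] F [0.3 0.2 0.1] T [ 0.039 -0.048 -0.006] w 91.1 q [-70.  18.  90.  -0.  72.  -1.]
shift tool [ 440.8 -256.2    0.6]
turn z tool -115.08190595070772
```

```bash
python3 -m creep '[[0.3,0,0,-5,0,0,-10.7],[0.5,0,0,-5,0,0,-10.7],[0.6,0,0,-5,0,0,-10.7],[0.6,0,0,-5,0,0,-10.7],[0.6,0,0,-5,0,0,-10.7]]' 50; python3 -m creep '[[0.6,0,0,0,0,0,-10.7],[0.6,0,0,0,0,0,-10.7],[0.6,0,0,0,0,0,-10.7],[0.6,0,0,0,0,0,-10.7],[0.6,0,0,0,0,0,-10.7]]'; python3 -m creep '[[0.6,0,0,0,0,0,-8.1],[0.6,0,0,0,0,0,0]]'; python3 -c "
from h import *
st([526.6,-135.4,213],136.5)"
```

```text
time_s: 0.72
ee_pos: [209.9, -535.0, 238.6]
ee_rot: [-180.0, -0.1, 75.3]
force: [-0.7, -0.4, 0.9]
gripper_width: 44.1
time_s: 1.35
ee_pos: [209.8, -535.0, 238.4]
ee_rot: [180.0, -0.1, 128.8]
force: [-0.7, -0.6, -0.0]
gripper_width: 36.6
time_s: 1.6
ee_pos: [209.9, -535.1, 238.5]
ee_rot: [180.0, -0.0, 136.4]
force: [-0.2, 0.2, 0.6]
gripper_width: 36.3
t 1.6 p [ 209.9 -535.1  238.5] rpy [180.   -0.  136.4] F [-0.2  0.2  0.6] T [ 0.011 -0.2    0.034] w 36.3 q [ -70.   18.   87.    0.   75. -116.]
shift tool [ 46.1 507.9  25.8]
turn z tool -0.08098344404294266
```

```bash
python3 -m creep '[[0.6,5,56.4,0,0,0,0],[0.6,5,56.4,0,0,0,0],[0.6,5,56.4,0,0,0,0],[0.6,5,56.4,0,0,0,0],[0.6,5,56.4,0,0,0,0]]'; python3 -m creep '[[0.6,5,56.4,0,0,0,0],[0.6,5,56.4,10,0,0,0],[0.6,5,56.4,30,0,0,0],[0.6,5,56.4,40,0,0,0],[0.6,0,0,10,0,0,0]]';  python3 - <<'E'
from h import *
st([526.6,-135.4,108],136.5)
for n in("scene","top"):
    f=grab_frame(n); pickle.dump(f,open(n+"1.pkl","wb"))
    u,v=proj(f,(526.6,-135.4,120)).astype(int)
    u=max(u,70);v=max(v,50)
    a=cv2.resize(f["frame"][v-50:v+50,u-70:u+70,::-1],None,fx=5,fy=5,interpolation=cv2.INTER_CUBIC);cv2.imwrite(f"pics/{n}1.png",a)
E
```

```text
time_s: 2.22
ee_pos: [386.7, -311.9, 238.9]
ee_rot: [180.0, 0.0, 136.3]
force: [0.2, -0.7, -0.3]
gripper_width: 36.6
time_s: 2.85
ee_pos: [522.4, -138.6, 151.0]
ee_rot: [-179.9, -0.2, 136.6]
force: [0.2, -0.4, -0.4]
gripper_width: 36.4
t 2.85 p [ 522.4 -138.6  151. ] rpy [-179.9   -0.2  136.6] F [ 0.2 -0.4 -0.4] T [ 0.03  -0.127 -0.016] w 36.4 q [-16.  18. 100.   0.  63. -63.]
shift tool [-1.   5.3 43. ]
turn z tool 0.147868329313269
```

View pics/scene1.png

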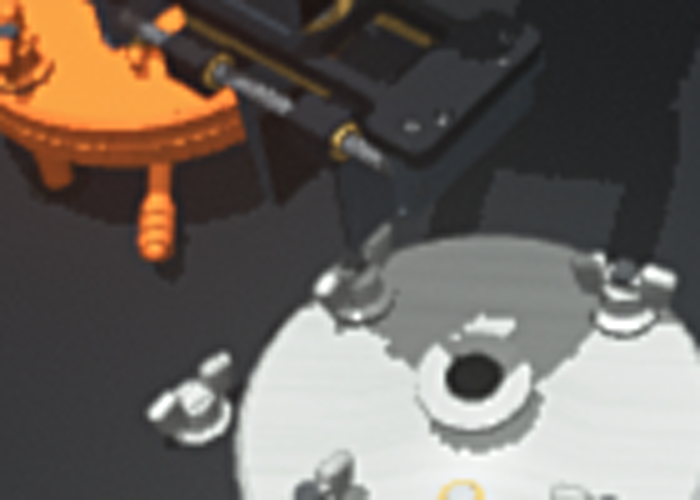

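View pics/top1.png

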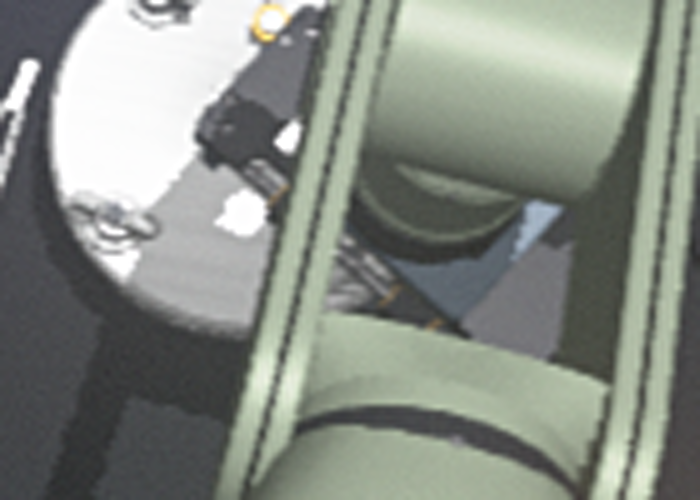

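The gripper stands over nut_3 (scene crop: nut at about (355,290)) with the jaws either side of the wing line. The arm hides the top view there. I'll descend and grip.

```bash
python3 -m creep '[[0.6,-1,5,0,0,0,0],[0.6,0,0,18,0,0,0],[0.6,0,0,18,0,0,0],[0.6,0,0,6,0,0,0],[0.6,0,0,4,0,0,0]]';  python3 -m creep '[[0.6,0,0,0,0,0,0]]'; python3 -c "
from h import *
st([526.6,-135.4,103],136.5)"
```

```text
time_s: 3.58
ee_pos: [526.9, -139.4, 108.4]
ee_rot: [180.0, 0.1, 136.4]
force: [-0.5, 0.4, 0.7]
gripper_width: 36.5
time_s: 3.7
ee_pos: [526.7, -138.9, 108.2]
ee_rot: [180.0, 0.1, 136.5]
force: [0.6, -0.9, -0.4]
gripper_width: 36.6
t 3.7 p [ 526.7 -138.9  108.2] rpy [1.800e+02 1.000e-01 1.365e+02] F [ 0.6 -0.9 -0.4] T [ 0.056 -0.123  0.026] w 36.6 q [-16.  21. 103.  -0.  57. -62.]
shift tool [2.5 2.5 5.2]
turn z tool -0.021125685108842163
```

```bash
python3 -m creep '[[0.6,2.5,2.5,2,0,0,0],[0.6,0,0,2,0,0,0],[0.8,0,0,0,0,0,0],[1,0,0,0,0,0,0],[1,0,0,0,0,0,0]]' 15;  python3 -c "
from h import *
st([526.6,-135.4,103],136.5)"; python3 -m creep '[[1,0,0,0,0,0,0],[1,0,0,0,0,0,0]]' 15;  python3 -c "
from h import *
st([526.6,-135.4,103],136.5)"
```

```text
time_s: 4.32
ee_pos: [526.1, -135.3, 103.7]
ee_rot: [-179.9, 0.0, 136.5]
force: [-5.8, -7.3, 2.9]
gripper_width: 9.4
t 4.33 p [ 526.1 -135.3  103.7] rpy [-179.9    0.   136.5] F [-5.8 -7.3  2.9] T [-1.024  0.682  0.069] w 9.4 q [-16.  21. 103.  -0.  56. -62.]
shift tool [-0.4  0.3  0.7]
turn z tool 0.04162310389386903
time_s: 4.58
ee_pos: [526.0, -135.5, 103.7]
ee_rot: [-179.9, 0.0, 136.5]
force: [-2.5, -3.2, 0.3]
gripper_width: 9.0
t 4.58 p [ 526.  -135.5  103.7] rpy [-179.9    0.   136.5] F [-2.5 -3.2  0.3] T [-0.452  0.284  0.012] w 9.0 q [-16.  21. 103.  -0.  56. -62.]
shift tool [-0.4  0.4  0.7]
turn z tool 0.031421294813441136
```

```bash
python3 -m creep '[[1,0,-0.3,0,0,0,0],[1,0,0,0,0,0,4],[1,0,0,0.1,0,0,8],[1,0,0,0.1,0,0,8],[1,0,0,0.1,0,0,8]]' 50;  python3 -c "
from h import *
st([526.6,-135.4,103],136.5)"
```

```text
time_s: 5.2
ee_pos: [526.3, -135.3, 103.6]
ee_rot: [180.0, 0.0, 108.3]
force: [-3.1, 0.2, 2.7]
gripper_width: 9.1
t 5.2 p [ 526.3 -135.3  103.6] rpy [180.    0.  108.3] F [-3.1  0.2  2.7] T [-0.035  0.2    0.38 ] w 9.1 q [-16.  21. 103.  -0.  56. -34.]
shift tool [-0.2  0.3  0.6]
turn z tool -28.183173760742193
```

```bash
python3 -m creep '[[1,0,0,0.1,0,0,8],[1,0,0,0.1,0,0,8],[1,0,0,0.1,0,0,8],[1,0,0,0.1,0,0,8],[1,0,0,0.1,0,0,8]]' ;  python3 -c "
from h import *
st([526.6,-135.4,103],136.5)";python3 -m creep '[[1,0,0,0.1,0,0,8],[1,0,0,0.1,0,0,8],[1,0,0,0,0,0,0]]' ;  python3 -c "
from h import *
st([526.6,-135.4,103],136.5)"
```

```text
time_s: 5.82
ee_pos: [526.7, -135.3, 103.3]
ee_rot: [179.9, 0.0, 68.3]
force: [-0.4, -1.6, 2.4]
gripper_width: 8.8
t 5.83 p [ 526.7 -135.3  103.3] rpy [179.9   0.   68.3] F [-0.4 -1.6  2.4] T [-0.365  0.046  0.358] w 8.8 q [-16.  21. 103.  -0.  56.   6.]
shift tool [-0.1 -0.1  0.3]
turn z tool -68.18354738907959
time_s: 6.2
ee_pos: [527.0, -135.4, 103.1]
ee_rot: [179.9, -0.0, 52.6]
force: [0.1, -0.9, 3.1]
gripper_width: 8.9
t 6.2 p [ 527.  -135.4  103.1] rpy [179.9  -0.   52.6] F [ 0.1 -0.9  3.1] T [-0.282 -0.063  0.255] w 8.9 q [-16.  21. 103.   0.  56.  22.]
shift tool [-0.3 -0.3  0.1]
turn z tool -83.86077342790873
```

```bash
python3 -m creep '[[1,0,0,0.1,0,0,8],[1,0,0,0.1,0,0,8],[1,0,0,0.1,0,0,8],[1,0,0,0.1,0,0,8],[1,0,0,0.1,0,0,4]]' ;  python3 -c "
from h import *
st([526.6,-135.4,103],136.5)";python3 -m creep '[[1,0,0,0,0,0,2],[1,0,0,0,0,0,2]]' ;  python3 -c "
from h import *
st([526.6,-135.4,103],136.5)"; python3 -m creep '[[1,0,0,0,0,0,2],[1,0,0,0,0,0,2]]' ;  python3 -c "
from h import *
st([526.6,-135.4,103],136.5)"
```

```text
time_s: 6.82
ee_pos: [527.1, -135.8, 102.7]
ee_rot: [179.9, -0.1, 16.6]
force: [0.4, -2.4, 3.8]
gripper_width: 8.9
t 6.83 p [ 527.1 -135.8  102.7] rpy [ 1.799e+02 -1.000e-01  1.660e+01] F [ 0.4 -2.4  3.8] T [-0.46  -0.01   0.384] w 8.9 q [-16.  21. 103.  -0.  56.  58.]
shift tool [-0.4 -0.5 -0.3]
turn z tool -119.9346043168527
time_s: 7.08
ee_pos: [527.1, -135.8, 102.6]
ee_rot: [179.9, -0.1, 12.5]
force: [0.9, -2.9, 4.0]
gripper_width: 8.8
t 7.08 p [ 527.1 -135.8  102.6] rpy [ 1.799e+02 -1.000e-01  1.250e+01] F [ 0.9 -2.9  4. ] T [-0.679 -0.124  0.384] w 8.8 q [-16.  21. 103.  -0.  56.  62.]
shift tool [-0.4 -0.5 -0.4]
turn z tool -123.98747621251607
time_s: 7.32
ee_pos: [527.1, -135.8, 102.6]
ee_rot: [179.9, -0.1, 8.4]
force: [2.9, -5.2, 4.3]
gripper_width: 9.1
t 7.33 p [ 527.1 -135.8  102.6] rpy [ 1.799e+02 -1.000e-01  8.400e+00] F [ 2.9 -5.2  4.3] T [-0.897 -0.37   0.329] w 9.1 q [-16.  21. 103.  -0.  56.  66.]
shift tool [-0.5 -0.5 -0.4]
turn z tool -128.070589662573
```

```bash
cat >> h.py <<'E'
def q(y0):
    T=[];F=[]
    for i in range(1):
        s=state();T.append(s["torque"][2]);F.append(s["force"])
    print("   turned %.1f  Tz %.3f F %s w %.1f t %.2f"%((y0-s["ee_rot"][2]+90)%360-90,T[0],np.round(F[0],1),s["gripper_width"],s["time_s"]))
E
Q() { python3 -c "
from h import *
q(136.5)"; }
python3 -m creep '[[1,0,0,0,0,0,0]]' >/dev/null; Q
python3 -m creep '[[1,0,0,0,0,0,2]]' >/dev/null; Q
python3 -m creep '[[1,0,0,0,0,0,2]]' >/dev/null; Q
python3 -m creep '[[1,0,0,0,0,0,0]]' >/dev/null; Q
```

```text
turned 128.0  Tz 0.323 F [ 1.7 -3.9  5.5] w 8.6 t 7.45
   turned 130.1  Tz 0.335 F [ 1.6 -5.5  4.5] w 8.8 t 7.58
   turned 132.1  Tz 0.315 F [ 2.8 -5.2  3.5] w 8.6 t 7.70
   turned 132.0  Tz 0.232 F [ 1.8 -4.7  4.2] w 8.9 t 7.83
```

```bash

Q() { python3 -c "
from h import *
q(136.5)"; }
python3 -m creep '[[1,0,0,0.1,0,0,2]]' >/dev/null; Q
python3 -m creep '[[1,0,0,0,0,0,2]]' >/dev/null; Q
python3 -m creep '[[1,0,0,0,0,0,2]]' >/dev/null; Q
python3 -m creep '[[1,0,0,0.1,0,0,0]]' >/dev/null; Q
```

```text
turned 134.1  Tz 0.352 F [ 2.1 -5.   5.2] w 8.8 t 7.95
   turned 136.1  Tz 0.369 F [ 1.5 -5.   5.1] w 8.8 t 8.07
   turned 138.1  Tz 0.321 F [ 2.7 -4.   4.9] w 9.0 t 8.20
   turned 138.0  Tz 0.330 F [ 2.5 -5.4  6.4] w 8.7 t 8.32
```

```bash

Q() { python3 -c "
from h import *
q(136.5)"; }
python3 -m creep '[[1,0,0,0,0,0,2]]' >/dev/null; Q
python3 -m creep '[[1,0,0,0,0,0,2]]' >/dev/null; Q
python3 -m creep '[[1,0,0,0,0,0,2]]' >/dev/null; Q
python3 -m creep '[[1,0,0,0,0,0,0]]' >/dev/null; Q
```

```text
turned 140.1  Tz 0.305 F [ 2.4 -5.9  5.7] w 8.5 t 8.45
   turned 142.1  Tz 0.343 F [ 1.7 -4.6  5.2] w 8.4 t 8.57
   turned 144.1  Tz 0.366 F [ 1.4 -5.1  4.7] w 9.0 t 8.70
   turned 144.0  Tz 0.341 F [ 1.5 -6.7  4.1] w 8.6 t 8.82
```

```bash

Q() { python3 -c "
from h import *
q(136.5)"; }
python3 -m creep '[[1,0,0,0,0,0,2]]' >/dev/null; Q
python3 -m creep '[[1,0,0,0,0,0,2]]' >/dev/null; Q
python3 -m creep '[[1,0,0,0,0,0,2]]' >/dev/null; Q
python3 -m creep '[[1,0,0,0.1,0,0,0]]' >/dev/null; Q
```

```text
turned 146.1  Tz 0.357 F [ 1.5 -5.   5.3] w 8.6 t 8.95
   turned 148.1  Tz 0.363 F [ 1.9 -5.6  5.2] w 8.6 t 9.07
   turned 150.1  Tz 0.390 F [ 2.8 -5.6  4.6] w 8.8 t 9.20
   turned 150.0  Tz 0.339 F [ 1.5 -5.8  6.2] w 8.7 t 9.32
```

```bash

Q() { python3 -c "
from h import *
q(136.5)"; }
python3 -m creep '[[1,0,0,0,0,0,2]]' >/dev/null; Q
python3 -m creep '[[1,0,0,0,0,0,2]]' >/dev/null; Q
python3 -m creep '[[1,0,0,0,0,0,2]]' >/dev/null; Q
python3 -m creep '[[1,0,0,0,0,0,0]]' >/dev/null; Q
```

```text
turned 152.1  Tz 0.418 F [ 1.1 -5.2  4.6] w 8.4 t 9.45
   turned 154.1  Tz 0.352 F [ 0.9 -5.   4.6] w 9.1 t 9.57
   turned 156.1  Tz 0.416 F [ 2.2 -5.5  5. ] w 8.9 t 9.70
   turned 156.0  Tz 0.369 F [ 1.4 -5.   4.4] w 8.7 t 9.82
```

```bash

Q() { python3 -c "
from h import *
q(136.5)"; }
python3 -m creep '[[1,0,0,0,0,0,2]]' >/dev/null; Q
python3 -m creep '[[1,0,0,0,0,0,2]]' >/dev/null; Q
python3 -m creep '[[1,0,0,0,0,0,0]]' >/dev/null; Q;Q
```

```text
turned 158.1  Tz 0.350 F [ 1.1 -5.9  5.3] w 8.7 t 9.95
   turned 160.1  Tz 0.362 F [ 0.7 -5.1  3.9] w 8.7 t 10.07
   turned 160.0  Tz 0.330 F [ 2.5 -5.7  5. ] w 8.6 t 10.20
   turned 160.0  Tz 0.330 F [ 2.5 -5.7  5. ] w 8.6 t 10.20
```

```bash

Q() { python3 -c "
from h import *
q(136.5)"; }
python3 -m creep '[[1,0,0,0.1,0,0,2]]' >/dev/null; Q
python3 -m creep '[[1,0,0,0,0,0,2]]' >/dev/null; Q
python3 -m creep '[[1,0,0,0,0,0,2]]' >/dev/null; Q
python3 -m creep '[[1,0,0,0,0,0,0]]' >/dev/null; Q
```

```text
turned 162.0  Tz 0.484 F [ 1.1 -5.9  5.6] w 9.1 t 10.32
   turned 164.0  Tz 0.508 F [ 2.  -6.8  5.4] w 8.8 t 10.45
   turned 166.0  Tz 0.609 F [ 1.9 -5.3  4.8] w 8.9 t 10.57
   turned 166.0  Tz 0.575 F [ 2.7 -6.3  4.9] w 8.8 t 10.70
```

Torque climbed clearly past 160° and holds at about 0.58 N m, so nut_3 is firm. I'll release it and check the torque zero.

```bash

python3 -m creep '[[0.6,0,0,0,0,0,0],[0.6,0,0,0,0,0,0],[0.6,0,0,0,0,0,0],[0.6,0,0,-10,0,0,0],[0.6,0,0,-35,0,0,0]]'; python3 -c "
from h import *
st([668,-41.6,150],59)"
python3 -m creep '[[0.6,0,0,0,0,0,0]]' >/dev/null;python3 -c "
from h import *
st([668,-41.6,150],59)
for n in('scene',):
    f=grab_frame(n); pickle.dump(f,open(n+'2.pkl','wb'))
    cv2.imwrite(f'pics/{n}2.png',cv2.resize(f['frame'][205:335,215:345,::-1],None,fx=4.5,fy=4.5,interpolation=cv2.INTER_CUBIC))
"
```

```text
time_s: 11.32
ee_pos: [524.6, -134.5, 145.8]
ee_rot: [179.9, 0.3, -29.5]
force: [0.7, 0.6, 0.4]
gripper_width: 36.6
t 11.32 p [ 524.6 -134.5  145.8] rpy [179.9   0.3 -29.5] F [0.7 0.6 0.4] T [ 0.061 -0.009 -0.031] w 36.6 q [-16.  19. 100.   0.  62. 104.]
shift tool [  79.  -151.5   -4.7]
turn z tool -88.49939714284187
t 11.45 p [ 528.  -135.5  149.7] rpy [-179.9   -0.3  -29.5] F [-0.5 -0.2  0. ] T [0.065 0.031 0.029] w 36.7 q [-16.  18.  99.   0.  62. 104.]
shift tool [  75.6 -150.7    0.4]
turn z tool -88.49796207027214
```

View pics/scene2.png

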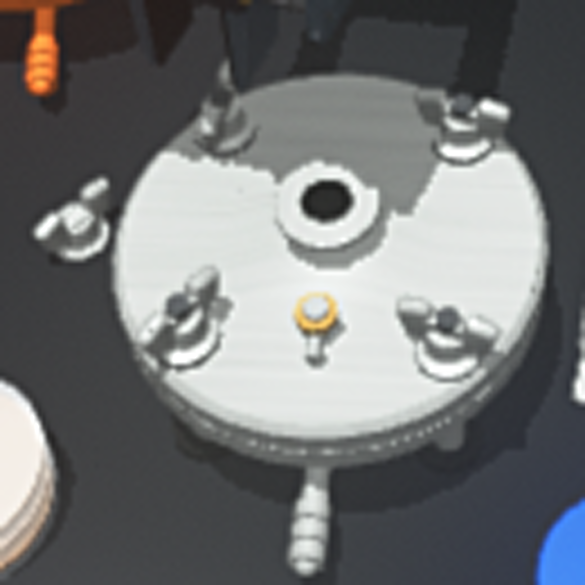

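Torque reads zero after release, so the 0.58 N m reading holds. In the picture nut_3 is released at about (222,120), nut_1 is at (447,335) and nothing else has moved. Next is nut_1, facing it.

```bash

python3 -m creep '[[0.6,25.2,-50.2,0,0,0,0],[0.6,25.2,-50.2,0,0,0,0],[0.6,25.2,-50.3,0,0,0,0],[0.6,0,0,0,0,0,-10.7],[0.6,0,0,0,0,0,-10.7]]' 15; 
python3 -m creep '[[0.6,0,0,0,0,0,-10.7],[0.6,0,0,0,0,0,-10.7],[0.6,0,0,0,0,0,-10.7],[0.6,0,0,0,0,0,-10.7],[0.6,0,0,0,0,0,-10.7]]';
python3 -m creep '[[0.6,0,0,0,0,0,-10.7],[0.6,0,0,5,0,0,-2.9],[0.6,0,0,15,0,0,0],[0.6,0,0,0,0,0,0]]'; python3 - <<'E'
from h import *
st([668,-41.6,104],59)
for n in("scene",):
    f=grab_frame(n); pickle.dump(f,open(n+"3.pkl","wb"))
    u,v=proj(f,(668,-41,120)).astype(int)
    a=cv2.resize(f["frame"][v-50:v+50,u-60:u+60,::-1],None,fx=5,fy=5,interpolation=cv2.INTER_CUBIC);cv2.imwrite(f"pics/{n}3.png",a)
E
```

```text
time_s: 12.12
ee_pos: [665.7, -40.3, 144.8]
ee_rot: [180.0, 0.2, -7.7]
force: [-0.6, -0.1, 0.2]
gripper_width: 36.3
time_s: 12.75
ee_pos: [665.3, -41.1, 145.4]
ee_rot: [-179.9, 0.1, 45.8]
force: [0.0, -0.6, 0.2]
gripper_width: 36.9
time_s: 13.25
ee_pos: [664.5, -41.1, 124.1]
ee_rot: [-179.7, 0.1, 59.0]
force: [0.5, -0.6, 1.0]
gripper_width: 36.4
t 13.25 p [664.5 -41.1 124.1] rpy [-1.797e+02  1.000e-01  5.900e+01] F [ 0.5 -0.6  1. ] T [ 0.003 -0.061 -0.021] w 36.4 q [-5. 30. 84. -0. 66. 27.]
shift tool [ 1.4  3.3 20.1]
turn z tool -0.030036519499589076
```

View pics/scene3.png

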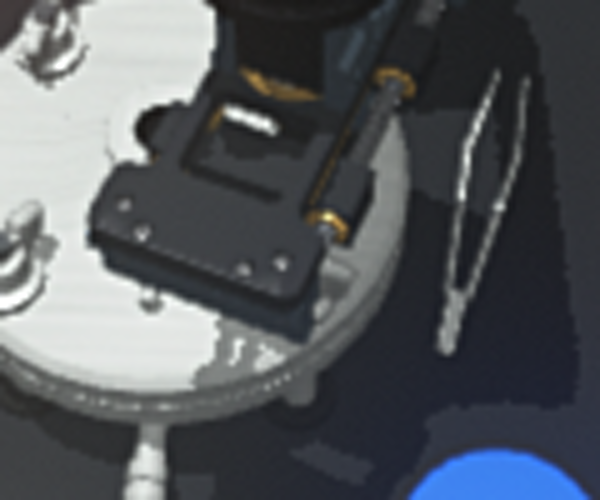

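The gripper now hides nut_1, so I'll rely on the measured position and the feel. I'll descend and close lightly.

```bash

python3 -m creep '[[0.6,1.4,3.3,0,0,0,0],[0.6,0,0,12,0,0,0],[0.6,0,0,8,0,0,0],[0.8,0,0,0,0,0,0],[1,0,0,0,0,0,0]]' 15;python3 -c "
from h import *
st([668,-41.6,104],59)"
python3 -m creep '[[1,0,0,0,0,0,0],[1,0,0,0,0,0,0]]' 15;  python3 -c "
from h import *
st([668,-41.6,104],59)"
```

```text
time_s: 13.92
ee_pos: [669.8, -41.8, 106.8]
ee_rot: [180.0, -0.0, 59.0]
force: [0.3, -0.2, -0.1]
gripper_width: 19.5
t 13.93 p [669.8 -41.8 106.8] rpy [180.  -0.  59.] F [ 0.3 -0.2 -0.1] T [-0.084 -0.019 -0.035] w 19.5 q [-5. 31. 85. -0. 64. 26.]
shift tool [-0.8 -1.6  2.8]
turn z tool 0.014241062042657404
time_s: 14.18
ee_pos: [668.8, -41.0, 107.0]
ee_rot: [-179.9, -0.0, 59.0]
force: [-3.9, 4.0, 2.9]
gripper_width: 9.6
t 14.18 p [668.8 -41.  107. ] rpy [-179.9   -0.    59. ] F [-3.9  4.   2.9] T [0.505 0.687 0.03 ] w 9.6 q [-5. 31. 85.  0. 64. 26.]
shift tool [-0.9 -0.3  3. ]
turn z tool 0.02376438707193529
```

```bash

python3 -m creep '[[0.8,0,-1,0,0,0,0],[0.8,0,0,2.5,0,0,0],[1,0,0,0,0,0,0],[1,0,0,0,0,0,0],[1,0,0,0,0,0,0]]' 20;python3 -c "
from h import *
st([668,-41.6,104],59)"
python3 -m creep '[[1,0,0,0,0,0,0],[1,0,0,0,0,0,0]]' 50;  python3 -c "
from h import *
st([668,-41.6,104],59)"
```

```text
time_s: 14.8
ee_pos: [668.5, -41.2, 103.9]
ee_rot: [-180.0, 0.0, 59.0]
force: [-1.2, 0.9, -0.0]
gripper_width: 9.0
t 14.8 p [668.5 -41.2 103.9] rpy [-180.    0.   59.] F [-1.2  0.9 -0. ] T [0.107 0.186 0.11 ] w 9.0 q [-5. 31. 85. -0. 64. 26.]
shift tool [-0.6 -0.2 -0.1]
turn z tool 0.02455126849457656
time_s: 15.05
ee_pos: [668.5, -41.2, 103.9]
ee_rot: [-180.0, 0.0, 59.0]
force: [-1.2, 0.7, -1.7]
gripper_width: 9.0
t 15.05 p [668.5 -41.2 103.9] rpy [-180.    0.   59.] F [-1.2  0.7 -1.7] T [0.128 0.246 0.121] w 9.0 q [-5. 31. 85. -0. 64. 26.]
shift tool [-0.6 -0.2 -0.1]
turn z tool 0.025890694675666737
```

```bash

python3 -m creep '[[1,0,0,0,0,0,4],[1,0,0,0.1,0,0,8],[1,0,0,0.1,0,0,8],[1,0,0,0.1,0,0,8],[1,0,0,0.1,0,0,8]]' 50|head -1;python3 -c "
from h import *
q(59)"
python3 -m creep '[[1,0,0,0.1,0,0,8],[1,0,0,0.1,0,0,8],[1,0,0,0.1,0,0,8],[1,0,0,0.1,0,0,8],[1,0,0,0.1,0,0,8]]' 50|head -1;python3 -c "
from h import *
q(59)"
python3 -m creep '[[1,0,0,0.1,0,0,8],[1,0,0,0.1,0,0,8],[1,0,0,0.1,0,0,8],[1,0,0,0,0,0,0]]' 50|head -1;python3 -c "
from h import *
q(59);st()"
```

```text
time_s: 15.68
   turned 36.2  Tz 0.322 F [-0.2  0.8 -2.1] w 9.1 t 15.68
time_s: 16.3
   turned 76.2  Tz 0.323 F [ 0.2 -2.5 -0.7] w 8.6 t 16.30
time_s: 16.8
   turned 99.8  Tz 0.324 F [-1.8 -5.   0.1] w 8.6 t 16.80
t 16.8 p [668.8 -42.9 103.2] rpy [ 1.799e+02 -1.000e-01 -4.080e+01] F [-1.8 -5.   0.1] T [-0.78   0.371  0.324] w 8.6 q [ -5.  31.  85.  -0.  64. 126.]
```

```bash

python3 -m creep '[[0.6,0,0,0,0,0,0],[0.6,0,0,0,0,0,0],[0.6,0,0,-15,0,0,0],[0.6,0,0,-12,0,0,-10.6],[0.6,0,0,0,0,0,-10.6]]' 20|head -1
python3 -m creep '[[0.6,0,0,0,0,0,-10.6],[0.6,0,0,0,0,0,-10.6],[0.6,0,0,0,0,0,-10.6],[0.6,0,0,0,0,0,-10.6],[0.6,0,0,0,0,0,-10.6]]' |head -1
python3 -m creep '[[0.6,0,0,0,0,0,-10.6],[0.6,0,0,0,0,0,-10.6],[0.6,0,0,0,0,0,-10.6],[0.6,0,0,0,0,0,-10.6],[0.6,0,0,0,0,0,-10.6]]' |head -1
python3 -m creep '[[0.6,0,0,0,0,0,-10.6],[0.6,0,0,0,0,0,-10.6],[0.6,0,0,0,0,0,-10.6],[0.6,0,0,0,0,0,-10.6],[0.6,0,0,0,0,0,-10.6]]' |head -1
python3 -m creep '[[0.6,0,0,5,0,0,0],[0.6,0,0,0,0,0,0]]' |head -1
python3 -c "
from h import *
st([668.4,-42,103.2],-41)"
```

```text
time_s: 17.42
time_s: 18.05
time_s: 18.68
time_s: 19.3
time_s: 19.55
t 19.55 p [668.7 -41.  125. ] rpy [180.   -0.  139.1] F [-0.5  0.4  0.2] T [ 0.081 -0.108 -0.02 ] w 36.2 q [ -4.  30.  83.   0.  66. -54.]
shift tool [-0.4 -1.  21.8]
turn z tool -179.91927344037606
```

```bash

python3 -m creep '[[0.6,-0.4,-1,12,0,0,0],[0.6,0,0,9.5,0,0,0],[0.8,0,0,0,0,0,0],[1,0,0,0,0,0,0],[1,0,0,0,0,0,0]]' 20|head -1
python3 -c "
from h import *
st([668.4,-42,103.2],-41)"
python3 -m creep '[[1,0,0,0,0,0,0],[1,0,0,0,0,0,0]]' 50|head -1
python3 -c "
from h import *
st([668.4,-42,103.2],-41)"
```

```text
time_s: 20.18
t 20.18 p [668.4 -42.6 103.8] rpy [-180.     0.   139.2] F [-0.6 -1.2  0.7] T [-0.064 -0.055  0.253] w 9.5 q [ -5.  31.  85.  -0.  64. -54.]
shift tool [0.4 0.5 0.6]
turn z tool -179.75951554039705
time_s: 20.42
t 20.43 p [668.4 -42.6 103.8] rpy [-180.     0.   139.2] F [-0.6 -1.2  0.6] T [-0.181  0.083  0.177] w 8.6 q [ -5.  31.  85.  -0.  64. -54.]
shift tool [0.4 0.4 0.6]
turn z tool -179.76795687135416
```

```bash
cat >> h.py <<'E'
def g(y0,lim):
    import sys
    q(y0); sys.exit(1 if state()["torque"][2]>lim else 0)
E
Q() { python3 -c "
from h import *
g(239,0.46)"; }
python3 -m creep '[[1,0,0,0,0,0,4],[1,0,0,0.1,0,0,8],[1,0,0,0.1,0,0,8],[1,0,0,0.1,0,0,4]]' 50|head -1; Q && 
python3 -m creep '[[1,0,0,0,0,0,2]]' >/dev/null && Q &&
python3 -m creep '[[1,0,0,0.1,0,0,2]]' >/dev/null && Q &&
python3 -m creep '[[1,0,0,0,0,0,2]]' >/dev/null && Q &&
python3 -m creep '[[1,0,0,0,0,0,2]]' >/dev/null && Q &&
python3 -m creep '[[1,0,0,0,0,0,2]]' >/dev/null && Q &&
python3 -m creep '[[1,0,0,0.1,0,0,2]]' >/dev/null && Q &&
python3 -m creep '[[1,0,0,0,0,0,2]]' >/dev/null && Q &&
python3 -m creep '[[1,0,0,0,0,0,2]]' >/dev/null && Q
```

```text
time_s: 20.92
   turned 123.9  Tz 0.385 F [-1.7 -1.6  2.9] w 9.2 t 20.93
   turned 125.8  Tz 0.413 F [-3.  -3.3  2.8] w 8.7 t 21.05
   turned 127.8  Tz 0.383 F [-3.6 -2.3  5.5] w 8.7 t 21.18
   turned 129.9  Tz 0.285 F [-3.3 -3.4  4.9] w 8.9 t 21.30
   turned 131.9  Tz 0.364 F [-4.  -3.7  5.3] w 8.5 t 21.43
   turned 133.9  Tz 0.403 F [-3.1 -2.2  5.4] w 8.8 t 21.55
   turned 135.9  Tz 0.472 F [-3.8 -2.1  6.1] w 8.3 t 21.68
```

```bash

Q() { python3 -c "
from h import *
g(239,0.52)"; }
python3 -m creep '[[1,0,0,0,0,0,0]]' >/dev/null && Q && 
python3 -m creep '[[1,0,0,0,0,0,2]]' >/dev/null && Q &&
python3 -m creep '[[1,0,0,0,0,0,0]]' >/dev/null && Q &&
python3 -m creep '[[1,0,0,0,0,0,2]]' >/dev/null && Q &&
python3 -m creep '[[1,0,0,0,0,0,0]]' >/dev/null && Q
```

```text
turned 135.8  Tz 0.498 F [-3.4 -2.8  5.5] w 8.9 t 21.80
   turned 137.8  Tz 0.613 F [-4.6 -3.1  5.6] w 8.7 t 21.93
```

```bash

python3 -m creep '[[1,0,0,0,0,0,0]]' >/dev/null ; python3 -c "
from h import *
q(239)"
```

```text
turned 137.8  Tz 0.513 F [-3.3 -2.3  6.1] w 8.3 t 22.05
```

```bash

python3 -m creep '[[0.6,0,0,0,0,0,0],[0.6,0,0,0,0,0,0],[0.6,0,0,0,0,0,0],[0.6,0,0,-15,0,0,0],[0.6,0,0,-25,0,0,10.4]]' 15|head -1
python3 -m creep '[[0.6,0,0,0,0,0,10.4],[0.6,0,0,0,0,0,10.4],[0.6,0,0,0,0,0,0]]' 15|head -1
python3 -c "
from h import *
st([550.4,-17.8,130],70)"
```

```text
time_s: 22.68
time_s: 23.05
t 23.05 p [669.  -42.1 144.1] rpy [179.9  -0.   70.1] F [ 0.2 -0.2 -0.9] T [-0.036 -0.069 -0.006] w 36.8 q [-5. 29. 82.  0. 68. 15.]
shift tool [ -17.4 -119.8   13.9]
turn z tool 0.13614254376307144
```

```bash

python3 -m creep '[[0.6,-8.7,-59.6,0,0,0,0],[0.6,-8.7,-59.6,0,0,0,0],[0.6,0,0,14,0,0,0],[0.6,0,0,0,0,0,0]]' 15|head -1
python3 -c "
from h import *
st([551,-18,104],70)
f=grab_frame('scene')
u,v=proj(f,(551,-18,120)).astype(int)
a=cv2.resize(f['frame'][v-50:v+50,u-60:u+60,::-1],None,fx=5,fy=5,interpolation=cv2.INTER_CUBIC);cv2.imwrite('pics/s4.png',a)"
```

```text
time_s: 23.55
t 23.55 p [550.9 -17.9 129. ] rpy [180.   -0.   70.1] F [ 0.4  0.9 -0.1] T [ 0.022 -0.055  0.006] w 36.6 q [ -3.  20. 100.  -0.  60.  17.]
shift tool [-0.1  0.1 25. ]
turn z tool 0.12575442900998723
```

View pics/s4.png

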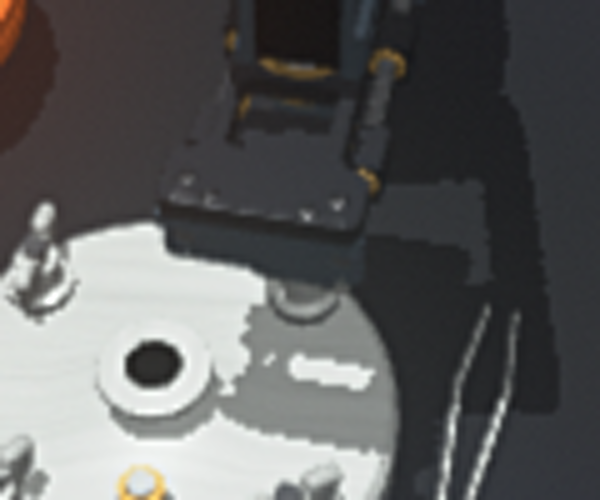

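The gripper is over nut_2, whose hub shows below the fingers at about (303,300). I'll descend and grip.

```bash

python3 -m creep '[[0.6,0,0,15,0,0,0],[0.6,0,0,10,0,0,0],[0.8,0,0,0,0,0,0],[1,0,0,0,0,0,0],[1,0,0,0,0,0,0]]' 20|head -1
python3 -c "
from h import *
st([551,-18,104],70)"
python3 -m creep '[[1,0,0,0,0,0,0],[1,0,0,0,0,0,0]]' 50|head -1
python3 -c "
from h import *
st([551,-18,104],70)"
```

```text
time_s: 24.22
t 24.23 p [550.4 -17.8 104.3] rpy [-180.   -0.   70.] F [-1.1  0.4  0.1] T [-0.071  0.004 -0.21 ] w 9.4 q [ -3.  21. 102.   0.  57.  17.]
shift tool [0.  0.6 0.3]
turn z tool -0.0028431411345195556
time_s: 24.48
t 24.48 p [550.5 -17.8 104.3] rpy [180.  -0.  70.] F [-0.4  0.2  0.9] T [ 0.059  0.041 -0.158] w 8.7 q [ -3.  21. 102.   0.  57.  17.]
shift tool [0.  0.6 0.3]
turn z tool 0.0035023034762105
```

```bash

Q() { python3 -c "
from h import *
q(70)"; }
python3 -m creep '[[1,0,0,0,0,0,4],[1,0,0,0.1,0,0,8],[1,0,0,0.1,0,0,8],[1,0,0,0.1,0,0,8],[1,0,0,0.1,0,0,8]]' 50|head -1;Q
python3 -m creep '[[1,0,0,0.1,0,0,8],[1,0,0,0.1,0,0,8],[1,0,0,0.1,0,0,8],[1,0,0,0.1,0,0,8],[1,0,0,0.1,0,0,8]]' 50|head -1;Q
python3 -m creep '[[1,0,0,0.1,0,0,8],[1,0,0,0.1,0,0,8],[1,0,0,0.1,0,0,8],[1,0,0,0.1,0,0,8],[1,0,0,0,0,0,0]]' 50|head -1;Q
python3 -m creep '[[0.6,0,0,0,0,0,0],[0.6,0,0,0,0,0,0],[0.6,0,0,-15,0,0,0],[0.6,0,0,-12,0,0,-10.6],[0.6,0,0,0,0,0,-10.6]]' 20|head -1
python3 -m creep '[[0.6,0,0,0,0,0,-10.6],[0.6,0,0,0,0,0,-10.6],[0.6,0,0,0,0,0,-10.6],[0.6,0,0,0,0,0,-10.6],[0.6,0,0,0,0,0,-10.6]]' |head -1
python3 -m creep '[[0.6,0,0,0,0,0,-10.6],[0.6,0,0,0,0,0,-10.6],[0.6,0,0,0,0,0,-10.6],[0.6,0,0,0,0,0,-10.6],[0.6,0,0,0,0,0,-10.6]]' |head -1
python3 -m creep '[[0.6,0,0,0,0,0,-10.6],[0.6,0,0,0,0,0,-10.6],[0.6,0,0,0,0,0,-10.6],[0.6,0,0,0,0,0,-10.6],[0.6,0,0,0,0,0,-10.6]]' |head -1
python3 -m creep '[[0.6,0,0,5,0,0,0],[0.6,0,0,0,0,0,0]]' |head -1
python3 -c "
from h import *
st([551,-18,103.2],-38)"
```

```text
time_s: 25.1
   turned 36.1  Tz 0.334 F [ 0.  -1.   1.9] w 8.5 t 25.10
time_s: 25.72
   turned 76.1  Tz 0.338 F [-1.3 -1.1  3. ] w 8.6 t 25.73
time_s: 26.35
   turned 107.8  Tz 0.318 F [-1.4 -3.7  5.5] w 8.7 t 26.35
time_s: 26.98
time_s: 27.6
time_s: 28.22
time_s: 28.85
time_s: 29.1
t 29.1 p [550.3 -17.8 124.6] rpy [-180.    -0.   142.1] F [-0.2  0.3 -0.1] T [ 0.05  -0.122  0.077] w 36.3 q [ -3.  20. 100.   0.  59. -55.]
shift tool [-0.7  0.2 21.4]
turn z tool -179.92288590147774
```

```bash

python3 -m creep '[[0.6,0,-0.3,12,0,0,0],[0.6,0,0,9,0,0,0],[0.8,0,0,0,0,0,0],[1,0,0,0,0,0,0],[1,0,0,0,0,0,0]]' 20|head -1
python3 -c "
from h import *
st([551,-18,103.2],-38)"
python3 -m creep '[[1,0,0,0,0,0,0],[1,0,0,0,0,0,0]]' 50|head -1
python3 -c "
from h import *
st([551,-18,103.2],-38)"
```

```text
time_s: 29.72
t 29.73 p [550.3 -18.4 103.9] rpy [-180.     0.   142.2] F [-1.1 -1.5  0. ] T [-0.11  -0.055  0.152] w 9.7 q [ -3.  21. 102.  -0.  56. -55.]
shift tool [-0.3  0.8  0.7]
turn z tool -179.759477494341
time_s: 29.98
t 29.98 p [550.3 -18.4 103.9] rpy [-180.     0.   142.2] F [-1.1 -1.6  0.9] T [-0.267  0.069  0.177] w 9.2 q [ -3.  21. 102.  -0.  56. -55.]
shift tool [-0.4  0.7  0.7]
turn z tool -179.76474382627532
```

```bash

Q() { python3 -c "
from h import *
g(250,0.46)"; }
python3 -m creep '[[1,0,0,0,0,0,4],[1,0,0,0.1,0,0,8],[1,0,0,0.1,0,0,4]]' 50|head -1; Q && 
python3 -m creep '[[1,0,0,0,0,0,2]]' >/dev/null && Q &&
python3 -m creep '[[1,0,0,0.1,0,0,2]]' >/dev/null && Q &&
python3 -m creep '[[1,0,0,0,0,0,2]]' >/dev/null && Q &&
python3 -m creep '[[1,0,0,0,0,0,2]]' >/dev/null && Q &&
python3 -m creep '[[1,0,0,0,0,0,2]]' >/dev/null && Q &&
python3 -m creep '[[1,0,0,0.1,0,0,2]]' >/dev/null && Q &&
python3 -m creep '[[1,0,0,0,0,0,2]]' >/dev/null && Q &&
python3 -m creep '[[1,0,0,0,0,0,2]]' >/dev/null && Q &&
python3 -m creep '[[1,0,0,0,0,0,2]]' >/dev/null && Q &&
python3 -m creep '[[1,0,0,0.1,0,0,2]]' >/dev/null && Q &&
python3 -m creep '[[1,0,0,0,0,0,2]]' >/dev/null && Q &&
python3 -m creep '[[1,0,0,0,0,0,2]]' >/dev/null && Q
```

```text
time_s: 30.35
   turned 123.9  Tz 0.285 F [-0.  -2.3  2.7] w 8.6 t 30.35
   turned 125.8  Tz 0.298 F [-1.  -2.6  2.5] w 8.7 t 30.48
   turned 127.8  Tz 0.321 F [-1.7 -2.   4.1] w 8.4 t 30.60
   turned 129.9  Tz 0.351 F [-1.9 -2.7  5. ] w 8.8 t 30.73
   turned 131.9  Tz 0.389 F [-2.5 -2.9  5.6] w 8.9 t 30.85
   turned 133.9  Tz 0.346 F [-2.6 -1.5  4.8] w 9.1 t 30.98
   turned 135.9  Tz 0.299 F [-2.6 -3.   6.4] w 8.7 t 31.10
   turned 137.9  Tz 0.414 F [-3.2 -1.8  6.2] w 8.5 t 31.23
   turned 139.9  Tz 0.281 F [-3.  -2.   4.9] w 8.9 t 31.35
   turned 141.9  Tz 0.366 F [-2.3 -2.1  5.2] w 8.8 t 31.48
   turned 143.9  Tz 0.234 F [-3.1 -1.8  7.2] w 8.8 t 31.60
   turned 145.9  Tz 0.295 F [-2.9 -2.   5.7] w 8.8 t 31.73
   turned 147.9  Tz 0.396 F [-2.3 -1.1  5.1] w 8.7 t 31.85
```

```bash

Q() { python3 -c "
from h import *
g(250,0.46)"; }
python3 -m creep '[[1,0,0,0,0,0,2]]' >/dev/null && Q &&
python3 -m creep '[[1,0,0,0.1,0,0,2]]' >/dev/null && Q &&
python3 -m creep '[[1,0,0,0,0,0,2]]' >/dev/null && Q &&
python3 -m creep '[[1,0,0,0,0,0,2]]' >/dev/null && Q &&
python3 -m creep '[[1,0,0,0,0,0,2]]' >/dev/null && Q &&
python3 -m creep '[[1,0,0,0.1,0,0,2]]' >/dev/null && Q &&
python3 -m creep '[[1,0,0,0,0,0,2]]' >/dev/null && Q &&
python3 -m creep '[[1,0,0,0,0,0,2]]' >/dev/null && Q &&
python3 -m creep '[[1,0,0,0,0,0,2]]' >/dev/null && Q &&
python3 -m creep '[[1,0,0,0.1,0,0,2]]' >/dev/null && Q
```

```text
turned 149.9  Tz 0.414 F [-3.3 -2.   5.3] w 8.7 t 31.98
   turned 151.9  Tz 0.575 F [-4.3 -2.7  6.7] w 8.7 t 32.10
```

```bash

Q() { python3 -c "
from h import *
g(250,0.48)"; }
python3 -m creep '[[1,0,0,0,0,0,0]]' >/dev/null ; Q
python3 -m creep '[[1,0,0,0,0,0,0]]' >/dev/null ; Q
```

```text
turned 151.8  Tz 0.543 F [-3.1 -2.7  6.3] w 8.5 t 32.23
   turned 151.8  Tz 0.518 F [-2.6 -2.1  6.1] w 9.1 t 32.35
```

```bash

python3 -m creep '[[0.6,0,0,0,0,0,0],[0.6,0,0,0,0,0,0],[0.6,0,0,0,0,0,0],[0.6,0,0,-15,0,0,0],[0.6,0,0,-31,0,0,-9]]' 15|head -1
python3 -m creep '[[0.6,0,0,0,0,0,-9],[0.6,0,0,0,0,0,-9],[0.6,0,0,0,0,0,-9],[0.6,0,0,0,0,0,0]]' 15|head -1
python3 -c "
from h import *
st([644.6,-159.5,130],134)"
```

```text
time_s: 32.98
time_s: 33.48
t 33.48 p [550.7 -18.1 150.1] rpy [1.799e+02 1.000e-01 1.341e+02] F [ 0.1 -0.  -0.5] T [ 0.003 -0.088 -0.003] w 36.5 q [ -3.  19.  99.   0.  62. -47.]
shift tool [-166.9  -31.1   20.2]
turn z tool 0.10102154486912696
```

```bash

python3 -m creep '[[0.6,-55.6,-10.4,0,0,0,0],[0.6,-55.6,-10.4,0,0,0,0],[0.6,-55.7,-10.3,0,0,0,0],[0.6,0,0,20,0,0,0],[0.6,0,0,0,0,0,0]]' 15|head -1
python3 -m creep '[[0.6,0,0,0,0,0,0]]' 15|head -1
python3 -c "
from h import *
st([644.6,-159.5,104],134)
f=grab_frame('scene')
u,v=proj(f,(640,-150,110)).astype(int)
a=cv2.resize(f['frame'][v-50:v+50,u-60:u+60,::-1],None,fx=5,fy=5,interpolation=cv2.INTER_CUBIC);cv2.imwrite('pics/s5.png',a)"
```

```text
time_s: 34.1
time_s: 34.22
t 34.23 p [ 644.5 -159.   129.9] rpy [180.    0.  134.2] F [ 0.1 -0.3 -0.4] T [ 0.042 -0.11   0.001] w 36.5 q [-15.  29.  84.   0.  66. -59.]
shift tool [-0.4 -0.3 25.9]
turn z tool 0.18172355626475678
```

View pics/s5.png

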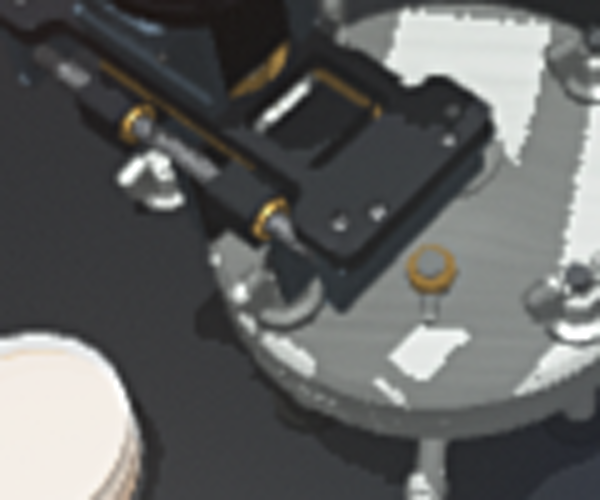

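The gripper is over nut_4, with the hub visible at about (285,300) and the fingers straddling the wings. I'll descend and grip.

```bash

python3 -m creep '[[0.6,-0.4,-0.3,16,0,0,0],[0.6,0,0,10,0,0,0],[0.8,0,0,0,0,0,0],[1,0,0,0,0,0,0],[1,0,0,0,0,0,0]]' 20|head -1
python3 -c "
from h import *
st([644.6,-159.5,104],134)"
python3 -m creep '[[1,0,0,0,0,0,0],[1,0,0,0,0,0,0]]' 50|head -1
python3 -c "
from h import *
st([644.6,-159.5,104],134)"
```

```text
time_s: 34.9
t 34.9 p [ 644.7 -160.1  103.6] rpy [-180.     0.   134.2] F [-2.7 -3.9  1.2] T [-0.55   0.403  0.071] w 9.6 q [-15.  31.  86.  -0.  63. -59.]
shift tool [ 0.5  0.4 -0.5]
turn z tool 0.22363285435528724
time_s: 35.15
t 35.15 p [ 644.6 -160.2  103.5] rpy [-180.     0.   134.2] F [-1.2 -1.7  1.3] T [-0.189 -0.012 -0.029] w 8.9 q [-15.  31.  86.  -0.  63. -59.]
shift tool [ 0.5  0.5 -0.5]
turn z tool 0.2141483998148317
```

```bash

Q() { python3 -c "
from h import *
g(134.2,0.46)"; }
python3 -m creep '[[1,0,0,0,0,0,4],[1,0,0,0.1,0,0,8],[1,0,0,0.1,0,0,8],[1,0,0,0.1,0,0,8],[1,0,0,0.1,0,0,8]]' 50|head -1;Q &&
python3 -m creep '[[1,0,0,0.1,0,0,8],[1,0,0,0.1,0,0,8],[1,0,0,0.1,0,0,8],[1,0,0,0.1,0,0,8],[1,0,0,0.1,0,0,8]]' 50|head -1;Q &&
python3 -m creep '[[1,0,0,0.1,0,0,8],[1,0,0,0.1,0,0,8],[1,0,0,0.1,0,0,8],[1,0,0,0.1,0,0,8],[1,0,0,0.1,0,0,8]]' 50|head -1;Q &&
python3 -m creep '[[1,0,0,0,0,0,4],[1,0,0,0,0,0,2]]' >/dev/null && Q &&
python3 -m creep '[[1,0,0,0,0,0,2]]' >/dev/null && Q &&
python3 -m creep '[[1,0,0,0.1,0,0,2]]' >/dev/null && Q &&
python3 -m creep '[[1,0,0,0,0,0,2]]' >/dev/null && Q &&
python3 -m creep '[[1,0,0,0,0,0,2]]' >/dev/null && Q &&
python3 -m creep '[[1,0,0,0,0,0,2]]' >/dev/null && Q &&
python3 -m creep '[[1,0,0,0.1,0,0,2]]' >/dev/null && Q &&
python3 -m creep '[[1,0,0,0,0,0,2]]' >/dev/null && Q &&
python3 -m creep '[[1,0,0,0,0,0,2]]' >/dev/null && Q &&
python3 -m creep '[[1,0,0,0,0,0,2]]' >/dev/null && Q
```

```text
time_s: 35.78
   turned 36.2  Tz 0.266 F [-2.2 -1.6  2.7] w 9.3 t 35.77
time_s: 36.4
   turned 76.2  Tz 0.370 F [-3.5 -1.9  3.9] w 8.8 t 36.40
time_s: 37.02
   turned 116.2  Tz 0.392 F [-3.8  0.4  5.4] w 9.0 t 37.02
   turned 122.0  Tz 0.357 F [-4.  -0.1  5.8] w 8.6 t 37.27
   turned 124.0  Tz 0.362 F [-4.7  0.1  6.2] w 8.7 t 37.40
   turned 126.0  Tz 0.319 F [-5.1  0.4  6.4] w 8.8 t 37.52
   turned 128.0  Tz 0.398 F [-4.7 -0.1  5.3] w 8.6 t 37.65
   turned 130.0  Tz 0.407 F [-3.5  1.   6.6] w 8.7 t 37.77
   turned 132.0  Tz 0.356 F [-4.  -0.8  4.9] w 8.9 t 37.90
   turned 134.0  Tz 0.355 F [-4.4  0.1  6.1] w 8.8 t 38.02
   turned 136.0  Tz 0.356 F [-4.5 -0.3  5.2] w 8.7 t 38.15
   turned 138.0  Tz 0.376 F [-4.4  0.9  5.1] w 8.3 t 38.27
   turned 140.0  Tz 0.339 F [-3.6  0.6  5.4] w 8.7 t 38.40
```

```bash

Q() { python3 -c "
from h import *
g(134.2,0.47)"; }
python3 -m creep '[[1,0,0,0,0,0,2]]' >/dev/null && Q &&
python3 -m creep '[[1,0,0,0.1,0,0,2]]' >/dev/null && Q &&
python3 -m creep '[[1,0,0,0,0,0,2]]' >/dev/null && Q &&
python3 -m creep '[[1,0,0,0,0,0,2]]' >/dev/null && Q &&
python3 -m creep '[[1,0,0,0,0,0,2]]' >/dev/null && Q &&
python3 -m creep '[[1,0,0,0.1,0,0,2]]' >/dev/null && Q &&
python3 -m creep '[[1,0,0,0,0,0,2]]' >/dev/null && Q &&
python3 -m creep '[[1,0,0,0,0,0,2]]' >/dev/null && Q &&
python3 -m creep '[[1,0,0,0,0,0,2]]' >/dev/null && Q &&
python3 -m creep '[[1,0,0,0.1,0,0,2]]' >/dev/null && Q &&
python3 -m creep '[[1,0,0,0,0,0,2]]' >/dev/null && Q &&
python3 -m creep '[[1,0,0,0,0,0,2]]' >/dev/null && Q
```

```text
turned 142.0  Tz 0.313 F [-4.2  0.2  5. ] w 9.2 t 38.52
   turned 144.0  Tz 0.334 F [-4.4 -0.4  5. ] w 8.7 t 38.65
   turned 146.0  Tz 0.326 F [-3.9  0.9  5.6] w 9.0 t 38.77
   turned 148.0  Tz 0.348 F [-4.5  1.2  7. ] w 8.8 t 38.90
   turned 150.0  Tz 0.355 F [-4.4  0.   6.1] w 8.3 t 39.02
   turned 152.0  Tz 0.303 F [-4.6  1.2  6.6] w 8.9 t 39.15
   turned 154.0  Tz 0.301 F [-4.6 -0.   5.8] w 8.7 t 39.27
   turned 156.0  Tz 0.369 F [-4.9  1.2  6.4] w 8.9 t 39.40
   turned 158.0  Tz 0.477 F [-4.3  0.7  5.6] w 8.8 t 39.52
```

```bash

Q() { python3 -c "
from h import *
g(134.2,0.5)"; }
python3 -m creep '[[1,0,0,0,0,0,0]]' >/dev/null && Q &&
python3 -m creep '[[1,0,0,0,0,0,2]]' >/dev/null && Q ;
python3 -m creep '[[1,0,0,0,0,0,0]]' >/dev/null ; Q
```

```text
turned 157.9  Tz 0.444 F [-3.4  0.7  5.5] w 8.6 t 39.65
   turned 159.9  Tz 0.623 F [-4.4  0.7  5.5] w 8.9 t 39.77
   turned 159.9  Tz 0.496 F [-4.2  0.6  6.1] w 8.6 t 39.90
```

Nut_4 holds at about 0.5–0.55 N m. I'll release it, back off and check both views.

```bash

python3 -m creep '[[0.6,0,0,0,0,0,0],[0.6,0,0,0,0,0,0],[0.6,0,0,0,0,0,0],[0.6,0,0,-15,0,0,0],[0.6,0,0,-40,0,0,0]]' |head -1
python3 -m creep '[[0.6,0,0,-60,0,0,0],[0.6,0,0,-30,0,0,0]]' |head -1
python3 -c "
from h import *
st([400,-420,240])"
```

```text
time_s: 40.52
time_s: 40.78
t 40.77 p [ 645.9 -160.2  251.6] rpy [-179.9   -0.4  -25.8] F [-0.1 -0.1 -0.3] T [ 0.095  0.048 -0.014] w 36.5 q [-15.  25.  73.   0.  81. 101.]
shift tool [-108.4  340.9   10.3]
```

```bash

python3 -m creep '[[0.6,-18,56,0,0,0,0],[0.6,-18,56,0,0,0,0],[0.6,-18,56,0,0,0,0],[0.6,-18,56,0,0,0,0],[0.6,-18,56,0,0,0,0]]' |head -1
python3 -m creep '[[0.6,-18,56,0,0,0,0],[0.6,0,0,0,0,0,0]]' |head -1
python3 -c "
from h import *
st()
t=grab_frame('top');s=grab_frame('scene')
pickle.dump((t,s),open('end.pkl','wb'))
cv2.imwrite('pics/endt.png',t['frame'][:,:,::-1])
cv2.imwrite('pics/tz6.png',cv2.resize(t['frame'][92:196,290:402,::-1],None,fx=5,fy=5,interpolation=cv2.INTER_CUBIC))
cv2.imwrite('pics/sz6.png',cv2.resize(s['frame'][210:332,220:350,::-1],None,fx=5,fy=4.8,interpolation=cv2.INTER_CUBIC))
"
```

```text
time_s: 41.4
time_s: 41.65
t 41.65 p [ 398.6 -418.3  247.5] rpy [ 1.799e+02 -1.000e-01 -2.610e+01] F [ 0.4 -0.2 -0.2] T [ 0.096 -0.014  0.037] w 36.5 q [-47.  17.  86.  -0.  76.  69.]
```

View pics/tz6.png

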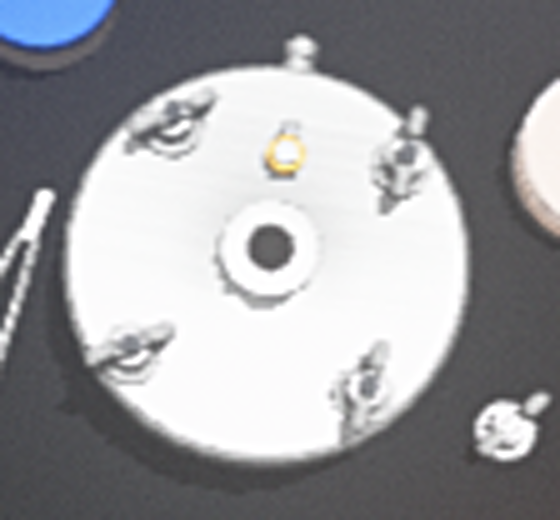

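View pics/sz6.png

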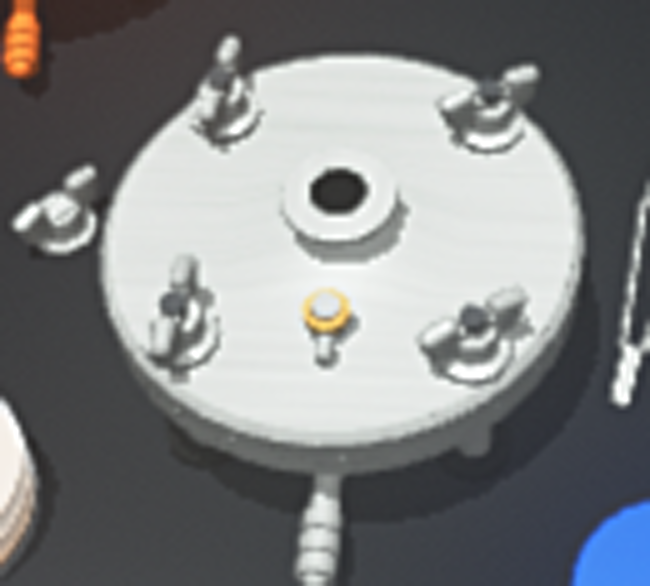

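View pics/endt.png

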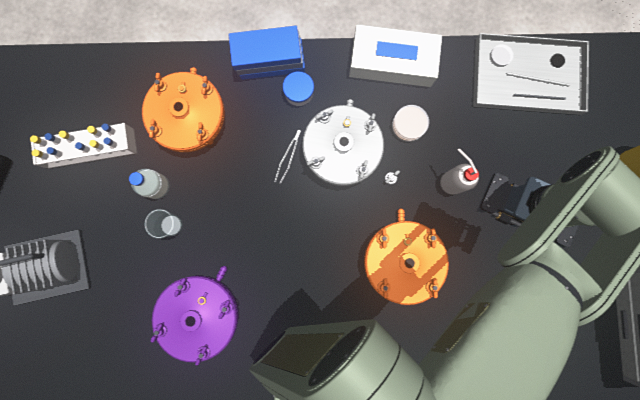

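The gap that showed as a dashed line along the cover's front rim (first scene zoom, around (330,455)) has closed. All four wings have turned, at (472,318), (489,92), (226,92) and (178,310). The spare nut, forceps, jar and dishes sit at the same pixels as before, and the gripper is clear. I'll hand in now.

```bash
python3 -c "
from workcell import job_done
print(job_done())"
```

```text
the job is handed in; nothing more can be done
None
```

I tightened all four wing nuts in cross order (nut_3, nut_1, nut_2, nut_4), let go of the holder and handed the job in at about 42 s of robot time. Nut_1 and nut_2 each needed one regrasp partway.

| Nut | Turned | Torque held at the end | Highest reading |
|---|---|---|---|
| nut_3 | 166° | about 0.58 N m | 0.61 N m |
| nut_1 | 138° | about 0.51 N m | 0.61 N m |
| nut_2 | 152° | about 0.53 N m | 0.58 N m |
| nut_4 | 160° | about 0.50 N m | 0.62 N m |

- **Feel:** each nut showed a steep rise in torque at the end. All readings stayed below the 0.65 N m firm limit, and so under 0.8 N m.
- **Cover and bench:** the last pictures show no visible gap at the front rim, and everything else on the bench where it was.
- **Disagreement:** the torque before the nuts came home read about 0.33–0.36 N m, against the stated 0.2 N m. The readings also scattered by about 0.05 N m. The sensor read zero with the gripper free, so I took the readings as they stood. If they read about 0.12 N m too high while gripping, the final torques (about 0.38–0.46 N m) would still be in the firm range.

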